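# Index the rock and key on the scanning laser

## Task

Set the rock up for its next laser scan: first turn the black turntable anticlockwise (seen from above) until its finger post stands at the red pointer and the table rests in the click-stop there. Then take the red key out of the wooden tool block, push it fully home into the key switch on the laser console's sloping panel, turn it clockwise from the white OFF mark to the green ON mark, and leave it in. Do not disturb the loose things on the bench.

Things in the scene. Friction and masses are not known exactly. Their poses are not given: they have to be found in the camera images.
- rig: Fixed aluminium board, 320 x 220 mm, 12 mm thick, carrying the turntable and a grey laser head. Origin on the bench under the turntable's axis; x points from the axis to the laser head, which begins 107 mm out and reaches 116 mm above the bench. A red pointer stands at the disc's rim on the side away from the laser head, its top level with the disc.
- turntable_axis (a point): Centre of the turntable's top face, 53 mm above the bench; axes as the board's. The turntable is a black disc 200 mm across with white graduations. A brown rock is clamped in its middle: rock within 55 mm of the axis, its two clamps within 77 mm (at 75 and 255 degrees round from x at joint 0), all under 115 mm above the bench.
- turntable (a joint): Angle, rad, growing anticlockwise seen from above; 0 with the finger post at the pointer, in the click-stop where it must rest. Starts at -1.1 to -0.45, in or between stops. A stop every 1.047 (ends at 3.1 either way). Within 0.1 of a stop it is drawn in and held; 0.1 to 0.2 off it is pushed away from it (about 5 N at the post carries it over); elsewhere it stays where it is left.
- finger_post (a point): Centre of the top of the finger post: an upright steel pin with an orange band, 14 mm in diameter, 34 mm high, standing on the turntable 85 mm from its axis; its top is 87 mm above the bench. At joint 0 it stands at the red pointer, straight across from the laser head (the board's -x). It can be pinched from above between the fingers and carried round.
- console: Fixed light grey laser console, 150 mm deep (x), 240 mm wide (y), origin under its centre. 45 mm high at its front (-x), 150 mm at the back: the grey panel slopes at 35 degrees. The key switch is halfway up the panel, 45 mm to +y of the middle; a red stop button (20 mm high) and a dial stand on the panel 70 mm or more from it.
- key_slot (a point): Middle of the slot's mouth in the face of the round steel key switch (33 mm across, 12 mm proud of the panel). Turns with the switch. z points straight out of the panel, 35 degrees from vertical towards the console's front; x runs along the slot (up the slope when OFF). Slot 11.4 mm (x) by 5.4 mm (y), 28 mm deep, chamfered 1.5 mm. White OFF mark up the slope, green ON mark 60 degrees clockwise.
- key_switch (a joint): Angle of the key switch, rad: 0 is OFF, 1.047 is ON, firm stops at both. Grows clockwise as seen facing the panel, that is about minus z of key_slot. Turning takes about 0.04 N m of friction and it stays where it is left; the key has about 0.15 rad of play in the slot before the switch follows.
- key: Steel blade 10 mm wide (x), 4 mm thick (y), tapered tip; steel shoulder 16 x 8 mm; red plastic bow 30 mm wide (x), 9 mm thick (y). Origin at the blade's tip, z towards the bow: blade 0 to 26 mm, shoulder to 32, bow to 68 mm. Goes in either way round. 40 g. Starts upright in the tool block, origin 10 mm above the bench. Fully home, its shoulder lies on the switch's face, its origin 26 mm inside.
- tool_block: Fixed wooden tool block, 56 mm (x) by 100 mm (y), 36 mm high, origin at the centre of its underside. The key stands in a slot (11.4 x 5.4 mm, 28 mm deep) 26 mm from the middle towards -y, its wide side along the block's y; the scriber stands 34 mm towards +y.
- scriber: Bystander: aluminium scriber, 12 mm in diameter and 118 mm long, standing loosely in the tool block, its top 126 mm above the bench. Origin at its lower end.
- sample_jar: Bystander: small glass jar with a white cap, 48 mm in diameter, 65 mm high, loose on the bench. Origin at the centre of its underside.
- chip_tray: Bystander: cardboard tray with two rock chips, 85 x 65 mm, 22 mm high, loose on the bench. Origin at the centre of its underside.
- brush: Bystander: brush 160 mm long lying on the bench. Origin under the middle of its length; x runs along it.

How it is judged:
On the way, in this order (a step that is already met when the one before it is completed fails the run):
1. the turntable rests in the stop at the pointer, within 0.08 rad, with the key switch still off (value of joint turntable between -0.08 and 0.08 rad and velocity of joint turntable between -0.1 and 0.1 rad/s and value of joint key_switch below 0.2 rad), for 0.3 s.
2. the key, home in the slot, has turned the switch to ON (value of joint key_switch above 0.93 rad and z of key in the frame of key_slot below -0.022 m), for 0.2 s.
At the end, for the whole second after the job is handed in: The turntable rests within 0.08 rad of the stop at the pointer; the key switch is at ON (over 0.93 of 1.047 rad); the key stands in the slot, its tip at least 22 mm below the mouth and within 5 mm of the middle, its length within 0.15 rad of the switch's axis, at rest and released (all of step 2 and value of joint turntable between -0.08 and 0.08 rad and x of key in the frame of key_slot between -0.005 and 0.005 m and y of key in the frame of key_slot between -0.005 and 0.005 m and angle between the z axis of key and the z axis of key_slot, either way round below 0.15 rad and linear speed of key below 0.02 m/s); the robot touches nothing.
It fails at once if a bystander (scriber, jar, tray or brush) is moved by more than 30 mm, or the jar or scriber is knocked over (distance of any of scriber, sample_jar, chip_tray, brush from where it was at the start of the episode above 0.03 m or angle between any of scriber, sample_jar's own z axis and vertical above 0.5 rad).
It also fails if it takes over 67 s, if anything falls off the work surface, if the arm or the gripper's body presses on something with over 40 N, if the wrist force passes 120 N, or if a joint passes its speed limit or range.

## Robot

A 7-joint arm with a two-finger parallel gripper is mounted at the origin on the work surface. World frame = base frame: x ahead of the robot, y to its left, z up, the work surface at z = 0. Lengths are in m, angles in rad, forces in N, time in s.
With the tool pointing down it reaches from about 0.4 to 0.85 m from the base axis. Payload 4.5 kg.
Tool frame: the origin (TCP) lies midway between the tips of the shut fingers; the grasp point (between the pads) lies 19 mm behind it; z points along the fingers, y is the line along which they close (so a half turn about z gives the same grasp; the last joint's range is limited). The gripper opens to 88 mm and grips with 3 to 60 N. Pads are 18 mm wide; open, the fingers measure 123 mm over their backs; the gripper's body (75 mm by 187 mm) begins 45 mm behind the grasp point.
Start: joints at [-1.22, 0.689, -0.195, 1.565, 0.157, 0.902, -0.215], TCP at [0.195, 0.594, 0.239] pointing down, gripper open.
Joint ranges: [-3.01, 3.01], [-0.46, 2.08], [-1.47, 1.51], [0.13, 2.56], [-1, 4.14], [0.04, 2.09], [-2.66, 2.66]. Speed limits (rad/s): [2.57, 2.57, 3.14, 3.14, 3.14, 3.14, 3.14].

## Interface

Orientations are given as a unit quaternion [x, y, z, w].
In Python, from plant import r gives the robot as it stands.
- The arm moves only by the tool move_arm, never from a script. Its argument "targets" is a list that holds one entry, the list of rows, each a list of 7 numbers: the opening, from 0 (shut) to 1 (fully open), then the shift along the tool's x, y, z in mm, then the turn, a rotation vector about the tool's x, y, z in degrees. In form: [[[claw, dx, dy, dz, ax, ay, az], ...]]. A call has 1 to 10 rows; each row is the pose to reach, as a shift and turn from the pose commanded when the call began, along the tool's axes at that moment; what a row does not reach only later rows make up. A row lasts 1/8 s, in which the tool goes at most 62.5 mm and 10.7 degrees, less where a joint would pass 70% of its speed; a pose out of reach is approached as far as the arm can. A call with a gripper value outside its range is refused whole. The fingers move at their own pace and stop on an object; "newtons" is the grip in N (left out, the last holds). Time passes only in rows, so rows that repeat a pose let the fingers close. It gives the time, the measured TCP pose, the force, the opening and the grip force at its end, in the units of the state.
- r.get_state(): the state, without advancing time (a new reading comes with each control period).
- r.snapshot(name): name is "side" or "top" or "wrist"; returns the picture (480x640x3 uint8, red, green, blue); there is no depth.
- r.camera_info(name): a dict with "fx", "fy", "cx", "cy" (pixels), "R" (3x3) and "t" (3): a world point X has camera coordinates R X + t. Camera axes: x right, y down, z forward; pixel columns grow to the right and rows downward; lengths in m; the calibration is good to about 2 mm. A picture is of the moment at which its call begins: read the wrist's pose just before it. camera_info takes no time and is no camera call; for the wrist camera it gives the pose at the moment of the call.
- r.finish_job(): hands the job in; it is judged then, once.
The state is a dict: "clock": time; "q": joint angles; "qd": joint speeds; "joint_torque": joint torques, N m; "tool_pos": TCP position; "eef_rot": TCP orientation; "contact_force": force on the tool from outside, world axes, zero at the start; "moment": the same for the moment, N m; "opening": opening from 0.0 (shut) to 1.0 (fully open); "finger_force": force on a finger pad.
Only numpy, scipy, OpenCV 4.12 (cv2) and the standard library are available. Lean on these libraries where they do the work, as an engineer would, in place of code of your own. Each camera call takes 0.05 s, during which the arm holds its last target. There are 200 camera calls.

## Working session

There is one attempt and no reset: what is moved stays moved. The work goes in short steps, Python scripts to look and compute and a tool call to move; the robot and the scene stay as the last step left them, time stands still between calls to the robot, and variables do not carry over. Pictures are saved under pics/ and viewed, at most 10 in all, crops included, and the job is handed in when it is done.

Besides the shell and the picture viewer there is one more tool, called after "Emit:" by a JSON object that holds its "op" and its "data". move_arm: Moves the arm, as the interface text tells. Its arguments: {"type":"object","properties":{"targets":{"type":"array","items":{"type":"array","items":{"type":"array","items":{"type":"number"}}}},"newtons":{"type":"number"}},"required":["targets"]}

```bash
mkdir -p pics; ls; cat > h.py <<'E'
import numpy as np, cv2
from plant import r
from scipy.spatial.transform import Rotation as Ro
def snap(n,f):
    c=r.camera_info(n); im=r.snapshot(n); cv2.imwrite('pics/'+f,im[:,:,::-1]); 
    np.savez('pics/'+f+'.npz',**{k:np.array(v) for k,v in c.items()}); return im,c
def load(f): return dict(np.load('pics/'+f+'.npz'))
def px(c,X):
    p=np.array(c['R'])@np.array(X)+np.array(c['t']).ravel(); return np.array([c['fx']*p[0]/p[2]+c['cx'],c['fy']*p[1]/p[2]+c['cy']])
def ray(c,u,v):
    R=np.array(c['R']);o=-R.T@np.array(c['t']).ravel()
    d=R.T@np.array([(u-c['cx'])/c['fx'],(v-c['cy'])/c['fy'],1.]); return o,d
def atz(c,u,v,z):
    o,d=ray(c,u,v); return o+d*(z-o[2])/d[2]
def rel(p,R=None):
    "shift mm and rotvec deg from present tool pose"
    s=r.get_state();T=Ro.from_quat(s['eef_rot'])
    a=T.inv().apply(np.array(p)-s['tool_pos'])*1000
    b=np.zeros(3) if R is None else (T.inv()*R).as_rotvec(degrees=True)
    return np.round(a,1),np.round(b,1)
E
python3 - <<'E'
from h import *
for n in('top','side'):
    im,c=snap(n,n+'0.png'); print(n,c)
print(r.get_state())
E
```

```text
pics
top {'fx': 466.9570549116457, 'fy': 466.9570549116457, 'cx': 325.88689166449905, 'cy': 235.5121995810207, 'R': array([[ 0.05772689, -0.99833003,  0.00218215],
       [-0.97726932, -0.05695545, -0.20420763],
       [ 0.20399089,  0.00965572, -0.97892517]]), 't': array([0.01397439, 0.56066228, 1.15741514])}
side {'fx': 440.70552330834516, 'fy': 440.70552330834516, 'cx': 314.4317901811572, 'cy': 237.6881052112849, 'R': array([[ 0.99648571, -0.08356225,  0.00579565],
       [-0.05871275, -0.74615031, -0.66318363],
       [ 0.05974154,  0.66051273, -0.74843429]]), 't': array([-0.55534462,  0.11749424,  0.86815308])}
{'clock': 0.1, 'q': array([-1.22019288,  0.68991758, -0.1945193 ,  1.56620366,  0.15730265,
        0.90248343, -0.21512406]), 'qd': array([-1.91436358e-04, -3.29219030e-03, -9.41168830e-05, -2.14449410e-03,
       -9.44135749e-04,  1.11759824e-04,  9.48045951e-04]), 'joint_torque': array([-3.01963453e-03, -5.28507507e+01, -1.27124000e+00, -1.53837740e+01,
       -5.25262195e-02,  1.98270602e-03,  4.99999180e-05]), 'tool_pos': array([0.19457691, 0.59336471, 0.23798899]), 'eef_rot': array([ 1.57715989e-01,  9.87484182e-01, -8.07589391e-04, -7.06074765e-05]), 'contact_force': array([-0.27047385, -0.00996714,  0.62573235]), 'moment': array([-0.00618322, -0.03482833,  0.01470616]), 'finger_force': 0.0, 'opening': 0.9991703295342771}
```

View pics/top0.png

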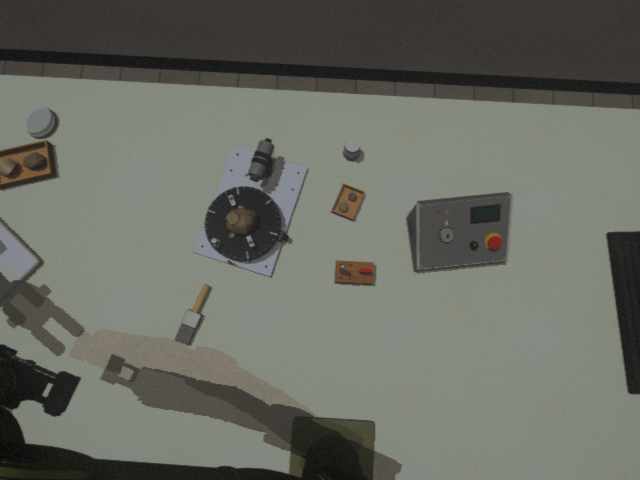

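View pics/side0.png

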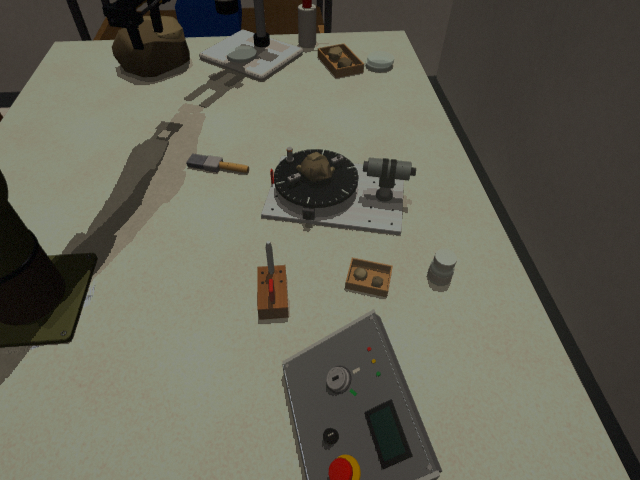

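The top view shows the turntable at (243,224), the red pointer at (230,262), the tool block at (355,272) with the red key at (366,271), the key switch at (447,236), the tray at (348,202), the jar at (352,150) and the brush at (194,315). The side view shows the post at (290,153), the pointer at (271,178), the key at (270,287) and the switch at (339,379). Next I'll zoom in to measure.

```bash
python3 - <<'E'
import cv2,numpy as np
t=cv2.imread('pics/top0.png');s=cv2.imread('pics/side0.png')
def crop(i,x,y,w,h,k): return cv2.resize(i[y:y+h,x:x+w],None,fx=k,fy=k,interpolation=cv2.INTER_CUBIC)
A=crop(t,190,130,130,150,2); 
m=np.zeros((600,800,3),np.uint8)
def put(im,x,y): m[y:y+im.shape[0],x:x+im.shape[1]]=im
put(crop(t,190,180,100,100,4),0,0)       # rig top
put(crop(s,260,140,100,75,4),400,0)       # rig side
put(crop(t,330,255,50,35,5),0,400)     # block top
put(crop(t,405,185,110,95,2),250,400)   # console top
put(crop(s,255,235,40,55,5)[:275],600,310)  # block side
put(crop(s,320,355,60,60,2),480,450)
cv2.imwrite('pics/m1.png',m)
E
```

```text
(no output)
```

View pics/m1.png

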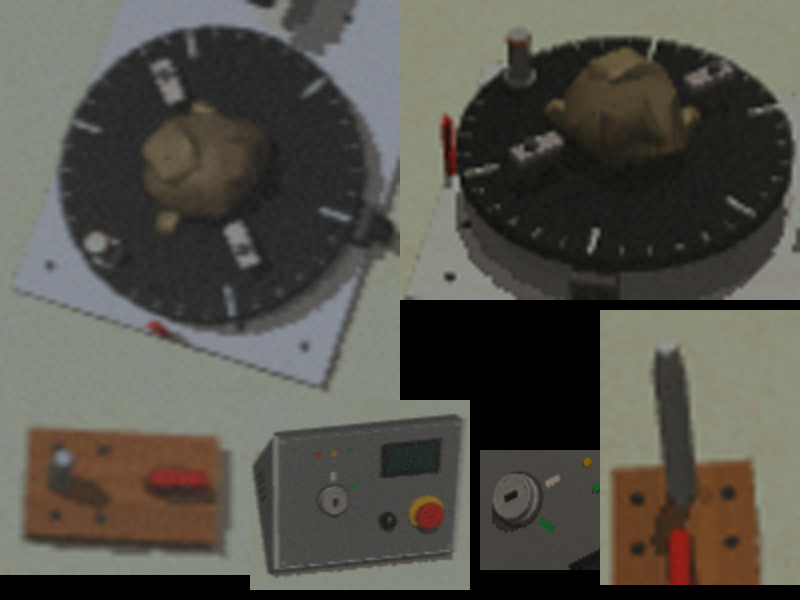

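```bash
cat >> h.py <<'E'
def tri(obs):
    A=np.zeros((3,3));b=np.zeros(3);L=[]
    for c,u,v in obs:
        o,d=ray(c,u,v);d=d/np.linalg.norm(d);P=np.eye(3)-np.outer(d,d);A+=P;b+=P@o;L.append((o,P))
    X=np.linalg.solve(A,b);return np.round(X,4),[round(float(np.linalg.norm(P@(X-o)))*1000,1) for o,P in L]
E
python3 - <<'E'
from h import *
from scipy.optimize import least_squares
t=load('top0.png');s=load('side0.png')
print('campos',ray(t,0,0)[0],ray(s,0,0)[0])
print('post',tri([(t,213.7,240),(s,289.7,148.9)]))
print('pointer',tri([(t,229.5,261.5),(s,271.75,169.5)]))
print('scriber',tri([(t,342.8,266),(s,268.4,242.6)]))
print('slot',tri([(t,447,235.5),(s,336.5,378.5)]))
im=cv2.imread('pics/top0.png').astype(int);ims=cv2.imread('pics/side0.png').astype(int)
for n,i,c,(x0,y0,x1,y1) in(('t',im,t,(330,255,380,290)),('s',ims,s,(255,235,300,325))):
    B,G,R=i[y0:y1,x0:x1].transpose(2,0,1); v,u=np.where((R>110)&(R>2.2*G)&(R>2.2*B)); print('red',n,u.mean()+x0,v.mean()+y0,u.min()+x0,u.max()+x0,v.min()+y0,v.max()+y0)
# disc: dark threshold contour, convex hull, per view
for n,i,c,(x0,y0,x1,y1) in(('t',im,t,(195,180,292,268)),('s',ims,s,(260,145,362,212))):
    g=(i[y0:y1,x0:x1].max(2)<62).astype(np.uint8)
    nl,lab,st,ce=cv2.connectedComponentsWithStats(g);k=1+st[1:,4].argmax()
    g=cv2.morphologyEx((lab==k).astype(np.uint8),cv2.MORPH_OPEN,np.ones((7,7)))
    h=max(cv2.findContours(g,0,1)[0],key=cv2.contourArea)[:,0]+[x0,y0]
    P=np.array([atz(c,u,v,.053) for u,v in h])[:,:2]
    f=lambda p:np.hypot(*(P-p[:2]).T)-p[2]
    q=least_squares(f,[*P.mean(0),.1],loss='soft_l1',f_scale=.001).x;print('disc',n,q,len(P))
print('block corners z36')
for u,v in((27,430),(218,437),(218,547),(27,538)):print(atz(t,330+u/5,255+v/5-80,.036))
E
```

```text
campos [0.3110092  0.03470815 1.24748383] [ 0.50842658 -0.53216364  0.73089437]
post (array([0.5255, 0.3307, 0.0802]), [0.5, 0.5])
pointer (array([0.4783, 0.2915, 0.0515]), [1.1, 1.1])
scriber (array([4.723e-01, 4.000e-04, 1.215e-01]), [0.2, 0.2])
slot (array([ 0.568 , -0.2576,  0.1001]), [0.2, 0.2])
red t 365.15625 269.96875 360 370 269 271
red s 270.5 284.5 269 272 279 290
disc t [0.57963508 0.2629203  0.08657588] 374
disc s [0.57998707 0.22699044 0.08883458] 367
block corners z36
[0.49679546 0.01783154 0.036     ]
[ 0.49890652 -0.08226429  0.036     ]
[ 0.44132359 -0.08438959  0.036     ]
[0.44024501 0.0147976  0.036     ]
```

```bash
python3 - <<'E'
from h import *
t=load('top0.png');s=load('side0.png')
k=lambda u,v:(190+u/4,180+v/4)
for p in((60,165),(205,27),(363,165),(215,322)):print(p,atz(t,*k(*p),.053))
print('post',atz(t,213.7,240,.087),atz(s,289.7,148.9,.087))
print('key',atz(t,365.2,270,.078),atz(s,270.5,284.5,.062))
print('board corners',[atz(t,*k(*p),.012) for p in((12,290),(325,388))])
w=r.camera_info('wrist');st=r.get_state();T=Ro.from_quat(st['eef_rot'])
Rw=np.array(w['R']);o=-Rw.T@np.array(w['t']).ravel()
print('cam in tool',T.inv().apply(o-st['tool_pos']),'\n',(Rw@T.as_matrix()).round(3),w['fx'],w['cx'],w['cy'])
print(T.as_matrix().round(3))
E
```

```text
(60, 165) [0.5796614  0.36589208 0.053     ]
(205, 27) [0.67955451 0.27978106 0.053     ]
(363, 165) [0.59125646 0.16717781 0.053     ]
(215, 322) [0.48174486 0.25450381 0.053     ]
post [0.52471543 0.32909201 0.087     ] [0.52480671 0.3214726  0.087     ]
key [ 0.47183973 -0.05778479  0.078     ] [ 0.47101727 -0.05090396  0.062     ]
board corners [array([0.50129362, 0.39984097, 0.012     ]), array([0.44778365, 0.1851061 , 0.012     ])]
cam in tool [ 7.78962127e-02 -5.93735545e-05 -1.45872577e-01] 
 [[-0.     1.     0.001]
 [-0.953  0.    -0.302]
 [-0.302 -0.001  0.953]] 362.001764500913 318.1632470668648 233.87944868765845
[[-0.95   0.311 -0.   ]
 [ 0.311  0.95  -0.002]
 [-0.    -0.002 -1.   ]]
```

Emit:
{"op": "move_arm", "data": {"targets": [[[1, -60, -22, 0, 0, 0, 5], [1, -115, -44, 0, 0, 0, 10], [1, -170, -65, 0, 0, 0, 15], [1, -225, -86, 0, 0, 0, 20], [1, -285, -107, 0, 0, 0, 25], [1, -340, -128, 10, 0, 0, 29], [1, -396, -149, 20, 0, 0, 29], [1, -396, -149, 30, 0, 0, 29], [1, -396, -149, 30, 0, 0, 29]]]}}

```text
clock: 1.23
tool_pos: [0.5233, 0.3291, 0.2075]
eef_rot: [0.4, 0.917, -0.001, -0.001]
contact_force: [-0.1, 1.2, -0.4]
opening: 0.997
finger_force: 0.0
```

```bash
python3 - <<'E'
from h import *
im,c=snap('wrist','w1.png');s=r.get_state();print(s['clock'],s['tool_pos'],Ro.from_quat(s['eef_rot']).as_matrix().round(3),s['q'])
for n,p in(('post',(.525,.329,.087)),('axis',(.582,.267,.053)),('ptr',(.479,.2915,.053))):print(n,px(c,p))
E
```

```text
1.275 [0.52290495 0.33029769 0.20821545] [[-0.682  0.732 -0.002]
 [ 0.732  0.682  0.001]
 [ 0.002 -0.001 -1.   ]] [-0.58401635  0.7132348  -0.09484595  1.61957839  0.08286158  0.81418945
  0.03719359]
post [320.23431589 227.62864391]
axis [319.57723093 304.32491347]
ptr [250.84774672 212.00915538]
```

View pics/w1.png

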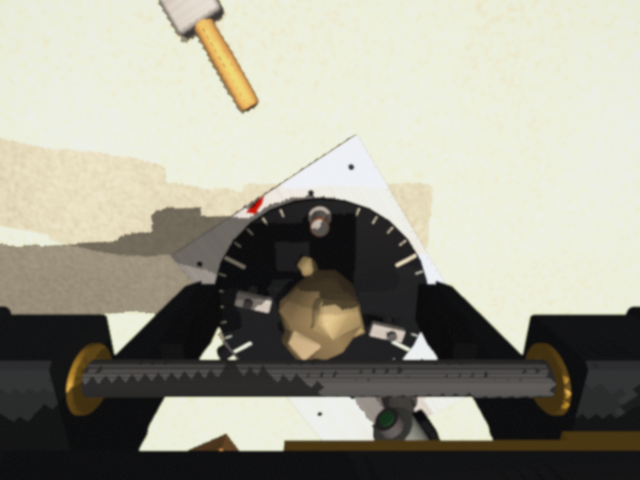

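The wrist view shows the post at (320,220), the pointer at (256,206) and the rock clear of the fingers. This agrees with my measurement, so I'll descend and grip.

Emit:
{"op": "move_arm", "data": {"targets": [[[0.6, 0, 0, 60, 0, 0, 0], [0.5, 0, 0, 100, 0, 0, 0], [0.5, 0, 0, 130, 0, 0, 0], [0.5, 0, 0, 145, 0, 0, 0], [0, 0, 0, 145, 0, 0, 0], [0, 0, 0, 145, 0, 0, 0], [0, 0, 0, 145, 0, 0, 0], [0, 0, 0, 145, 0, 0, 0]]], "newtons": 20}}

```text
clock: 2.28
tool_pos: [0.5251, 0.3293, 0.0647]
eef_rot: [0.4, 0.916, 0.001, 0.0]
contact_force: [-0.1, 0.5, 3.8]
opening: 0.15
finger_force: 20.0
```

```bash
python3 - <<'E'
from h import *
s=r.get_state();p=s['tool_pos'];T=Ro.from_quat(s['eef_rot']);print(s['clock'],p,s['opening'],s['finger_force'],s['contact_force'])
C=np.array([.582,.267]);v=p[:2]-C;print(np.linalg.norm(v),np.degrees(np.arctan2(v[1],v[0])))
u,w=v/np.linalg.norm(v)*.085,0
for a in range(5,46,5):
    q=Ro.from_euler('z',a,degrees=True);d=q.apply([*v,0])-[*v,0];print(a,(T.inv().apply(d)*1000).round(1))
E
```

```text
2.275 [0.52511462 0.32931211 0.06472495] 0.15018009008989172 19.999927170574665 [-0.14748613  0.48172039  3.82546734]
0.08437265487647772 132.3932803488928
5 [-0.3 -7.4 -0. ]
10 [ -1.2 -14.7  -0. ]
15 [ -2.7 -21.9  -0. ]
20 [ -4.9 -28.9  -0. ]
25 [ -7.6 -35.7  -0.1]
30 [-11.  -42.3  -0.1]
35 [-14.9 -48.5  -0.1]
40 [-19.3 -54.4  -0.1]
45 [-24.2 -59.9  -0.1]
```

Emit:
{"op": "move_arm", "data": {"targets": [[[0, -0.3, -7.4, 0, 0, 0, -5], [0, -1.2, -14.7, 0, 0, 0, -10], [0, -2.7, -21.9, 0, 0, 0, -15], [0, -4.9, -28.9, 0, 0, 0, -20], [0, -7.6, -35.7, 0, 0, 0, -25], [0, -11, -42.3, 0, 0, 0, -30], [0, -13.8, -46.8, 0, 0, 0, -33.6], [0, -13.8, -46.8, 0, 0, 0, -33.6], [0, -13.8, -46.8, 0, 0, 0, -33.6]]]}}

```text
clock: 3.4
tool_pos: [0.5012, 0.2882, 0.0647]
eef_rot: [0.118, 0.993, 0.001, 0.001]
contact_force: [2.4, 2.2, 5.0]
opening: 0.15
finger_force: 20.0
```

```bash
python3 - <<'E'
from h import *
s=r.get_state();p=s['tool_pos'];print(s['clock'],p,s['opening'],s['contact_force'],s['q'])
C=np.array([.582,.267]);v=p[:2]-C;print(np.linalg.norm(v),np.degrees(np.arctan2(v[1],v[0])))
E
```

```text
3.4 [0.50120624 0.28822453 0.0646747 ] 0.14971502195093553 [2.44994964 2.16472873 5.03299827] [-0.48535271  0.88399826 -0.20078877  1.83469489  0.35888942  0.45424521
  0.39521456]
0.08353509448847304 165.28097082674083
```

Emit:
{"op": "move_arm", "data": {"targets": [[[0.5, 0, 0, 0, 0, 0, 0], [0.5, 0, 0, 0, 0, 0, 0], [0.5, 0, 0, 0, 0, 0, 0], [0.5, 0, 0, -40, 0, 0, 0], [0.5, 0, 0, -100, 0, 0, 0], [0.5, 0, 0, -150, 0, 0, 0], [0.5, 0, -50, -150, 0, 0, 0], [0.5, 0, -110, -150, 0, 0, 0], [0.5, 0, -110, -150, 0, 0, 0]]]}}

```text
clock: 4.53
tool_pos: [0.4722, 0.1737, 0.2133]
eef_rot: [0.122, 0.993, -0.003, -0.001]
contact_force: [0.7, 1.0, 0.7]
opening: 0.499
finger_force: 0.0
```

```bash
python3 - <<'E'
from h import *
ims,cs=snap('side','side1.png');im,c=snap('top','top1.png')
print(r.get_state()['tool_pos'])
cv2.imwrite('pics/m2.png',np.vstack([cv2.resize(ims[135:215,250:370],None,fx=3.7,fy=3.7),cv2.resize(im[180:275,190:310],None,fx=3.7,fy=3.2)])[:,:,::-1])
b=np.array([.97,-.242])
ctr=np.array([.582,.267])
for a in(-.1,0,.1):
    p=Ro.from_euler('z',a).apply([*(-b*.085),0]);print(a,px(cs,[*(ctr+p[:2]),.087]),px(c,[*(ctr+p[:2]),.087]))
E
```

```text
[0.47381265 0.17972245 0.21374376]
-0.1 [280.44776918 156.12779691] [225.92896297 249.57045732]
0 [279.49858188 158.36356295] [229.04278294 250.71705272]
0.1 [278.89914529 160.66250421] [232.27322353 251.54758114]
```

View pics/m2.png

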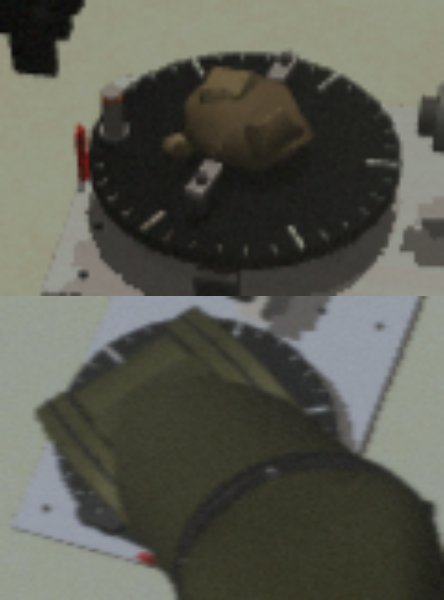

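The post top is at side pixel (280.3,158.8), where (279.5,158.4) was predicted for joint 0, so the table is in its stop. On to the key.

```bash
python3 - <<'E'
from h import *
R=Ro.from_matrix(np.array([[0,1,0],[1,0,0],[0,0,-1]]).astype(float))
print(rel([.471,-.0585,.19],R)); s=r.get_state();print(s['q'],s['tool_pos'])
t=load('top0.png')
P=[atz(t,u,v,z) for u,v,z in((417.5,202,.15),(510,193.5,.15),(507,262.5,.045),(415.5,271,.045))];print(P)
E
```

```text
(array([ -53.4, -232.2,   23.7]), array([-0. , -0. , 76.4]))
[-0.25183648  0.58407474 -0.31829271  1.94119684  0.28504536  0.65974104
  0.58531936] [0.47381265 0.17972245 0.21374376]
[array([ 0.63604112, -0.17266479,  0.15      ]), array([ 0.67086685, -0.39853022,  0.15      ]), array([ 0.51739897, -0.42793507,  0.045     ]), array([ 0.4813349 , -0.19061378,  0.045     ])]
```

Emit:
{"op": "move_arm", "data": {"targets": [[[0.5, -8, -35, 0, 0, 0, 9], [0.5, -16, -70, 0, 0, 0, 19], [0.5, -24, -105, 0, 0, 0, 29], [0.5, -32, -140, 0, 0, 0, 39], [0.5, -40, -175, 0, 0, 0, 49], [0.5, -47, -205, 10, 0, 0, 59], [0.5, -53.5, -232, 24, 0, 0, 69], [0.5, -53.5, -232, 24, 0, 0, 76.4], [0.5, -53.5, -232, 24, 0, 0, 76.4], [0.5, -53.5, -232, 24, 0, 0, 76.4]]]}}

```text
clock: 5.88
tool_pos: [0.4722, -0.0566, 0.1897]
eef_rot: [0.705, 0.709, 0.0, -0.0]
contact_force: [0.1, 0.6, -0.0]
opening: 0.498
finger_force: 0.0
```

```bash
python3 - <<'E'
from h import *
im,c=snap('wrist','w2.png');s=r.get_state();print(s['clock'],s['tool_pos'],Ro.from_quat(s['eef_rot']).as_matrix().round(3),s['q'])
print(px(c,(.471,-.0585,.078)))
cv2.imwrite('pics/w2v.png',im[100:480,:,::-1])
B,G,R=im[:,:,::-1].astype(int).transpose(2,0,1);m=((R>110)&(R>2.2*G)&(R>2.2*B)).astype(np.uint8)
n,l,st,ce=cv2.connectedComponentsWithStats(m);k=1+st[1:,4].argmax();print(st[k],ce[k])
cn=max(cv2.findContours((l==k).astype(np.uint8),0,1)[0],key=cv2.contourArea);print(cv2.minAreaRect(cn))
E
```

```text
5.925 [ 0.47206418 -0.05682251  0.18973261] [[-0.005  1.     0.001]
 [ 1.     0.005  0.001]
 [ 0.001  0.001 -1.   ]] [ 0.00379359  0.57944029  0.03035881  2.06505872 -0.03630158  0.4970644
  0.06582752]
[316.12894007 231.80071161]
[312 204  13  46 492] [318.39430894 227.00203252]
((318.0, 226.5), (45.0, 12.0), 90.0)
```

View pics/w2v.png

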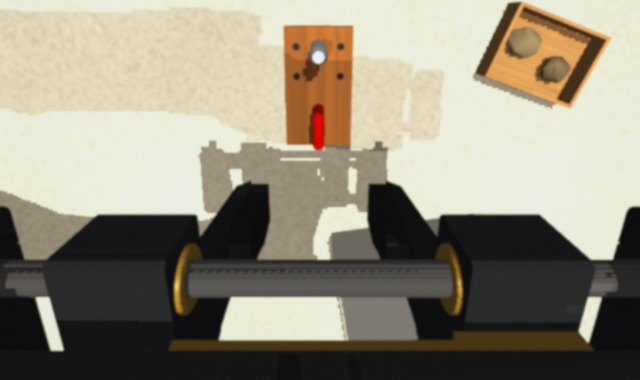

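Key bow at (318, 227) in the full image, blade-wise parallel to the block and centred between the fingers. The scriber at (318, 157) is clear of them.

```bash
python3 - <<'E'
from h import *
c=load('w2.png')
print(atz(c,318.5,249.5,.078)+[0,.015,0],atz(c,318.5,204,.042)-[0,.015,0],atz(c,318.5,157,.126))
print(rel([.472,-.058,.045]))
E
```

```text
[ 0.4728451  -0.05751026  0.078     ] [ 0.47274312 -0.06052052  0.042     ] [0.4723657  0.00094181 0.126     ]
(array([-1.300e+00, -1.000e-01,  1.447e+02]), array([0., 0., 0.]))
```

Emit:
{"op": "move_arm", "data": {"targets": [[[0.4, -2, 0.5, 50, 0, 0, 0], [0.4, -2, 0.5, 100, 0, 0, 0], [0.4, -2, 0.5, 130, 0, 0, 0], [0.4, -2, 0.5, 146, 0, 0, 0], [0.4, -2, 0.5, 146, 0, 0, 0], [0, -2, 0.5, 146, 0, 0, 0], [0, -2, 0.5, 146, 0, 0, 0], [0, -2, 0.5, 146, 0, 0, 0], [0, -2, 0.5, 146, 0, 0, 0]]], "newtons": 30}}

```text
clock: 7.05
tool_pos: [0.4726, -0.06, 0.0444]
eef_rot: [0.707, 0.707, 0.001, 0.001]
contact_force: [0.5, 0.7, 6.6]
opening: 0.099
finger_force: 30.0
```

Emit:
{"op": "move_arm", "data": {"targets": [[[0, 0, 0, -10, 0, 0, 0], [0, 0, 0, -30, 0, 0, 0], [0, 0, 0, -60, 0, 0, 0], [0, 0, 0, -100, 0, 0, 0], [0, 0, 0, -130, 0, 0, 0], [0, 0, 0, -130, 0, 0, 0]]]}}

```text
clock: 7.8
tool_pos: [0.4731, -0.0601, 0.1759]
eef_rot: [0.707, 0.707, 0.002, 0.002]
contact_force: [-0.0, -1.2, 0.4]
opening: 0.1
finger_force: 30.0
```

```bash
cat >> h.py <<'E'
def slotR(yaw,turn=0):
    "tool orientation: z into the panel, y along console y, turned clockwise by turn"
    a=np.radians(35);x=np.array([np.cos(yaw),np.sin(yaw),0]);y=np.array([-np.sin(yaw),np.cos(yaw),0])
    z=np.sin(a)*x-np.cos(a)*np.array([0,0,1]);n=-z
    return Ro.from_matrix(np.c_[np.cross(y,z),y,z])*Ro.from_euler('z',turn),n
E
python3 - <<'E'
from h import *
R,n=slotR(np.radians(8.7));p=np.array([.566,-.256,.104])+n*.124
a,b=rel(p,R);s=r.get_state();print(s['tool_pos'],s['opening'],p,a,b)
for f in np.linspace(.1,1,10):print((f*a).round(0),(f*b).round(1))
E
```

```text
[ 0.47313664 -0.06011448  0.17590082] 0.1004586920683055 [ 0.49569488 -0.2667582   0.20557485] [-206.7   22.5  -29.5] [-29.8 -25.6 -95.3]
[-21.   2.  -3.] [-3.  -2.6 -9.5]
[-41.   4.  -6.] [ -6.   -5.1 -19.1]
[-62.   7.  -9.] [ -8.9  -7.7 -28.6]
[-83.   9. -12.] [-11.9 -10.2 -38.1]
[-103.   11.  -15.] [-14.9 -12.8 -47.6]
[-124.   14.  -18.] [-17.9 -15.4 -57.2]
[-145.   16.  -21.] [-20.9 -17.9 -66.7]
[-165.   18.  -24.] [-23.8 -20.5 -76.2]
[-186.   20.  -27.] [-26.8 -23.  -85.8]
[-207.   22.  -30.] [-29.8 -25.6 -95.3]
```

Emit:
{"op": "move_arm", "data": {"targets": [[[0, -21, 2, -3, -3, -2.6, -9.5], [0, -41, 4, -6, -6, -5.1, -19.1], [0, -62, 7, -9, -8.9, -7.7, -28.6], [0, -83, 9, -12, -11.9, -10.2, -38.1], [0, -103, 11, -15, -14.9, -12.8, -47.6], [0, -124, 14, -18, -17.9, -15.4, -57.2], [0, -145, 16, -21, -20.9, -17.9, -66.7], [0, -165, 18, -24, -23.8, -20.5, -76.2], [0, -186, 20, -27, -26.8, -23, -85.8], [0, -207, 22, -30, -29.8, -25.6, -95.3]]]}}

```text
clock: 9.05
tool_pos: [0.4944, -0.2657, 0.203]
eef_rot: [0.153, 0.962, 0.018, 0.227]
contact_force: [1.2, 0.1, -1.2]
opening: 0.096
finger_force: 30.0
```

Emit:
{"op": "move_arm", "data": {"targets": [[[0, 0, 0, 0, 0, 0, 0], [0, 0, 0, 0, 0, 0, 0], [0, 0, 0, 0, 0, 0, 0]]]}}

```text
clock: 9.43
tool_pos: [0.4948, -0.2644, 0.2034]
eef_rot: [0.156, 0.961, 0.018, 0.226]
contact_force: [0.2, 0.6, -0.6]
opening: 0.099
finger_force: 30.0
```

```bash
python3 - <<'E'
from h import *
im,c=snap('wrist','w3.png');s=r.get_state();T=Ro.from_quat(s['eef_rot']).as_matrix();print(s['clock'],s['tool_pos'],T.round(3),s['q'])
ims,cs=snap('side','side3.png')
print('slot',px(c,(.566,-.256,.104)),'tip',px(c,s['tool_pos']+T[:,2]*.0344),px(cs,s['tool_pos']+T[:,2]*.0344))
m=np.zeros((600,800,3),np.uint8)
a=cv2.resize(im[100:320,170:470],None,fx=2.66,fy=2.66,interpolation=2)[:590,:798];m[:a.shape[0],:a.shape[1]]=a
cv2.imwrite('pics/w3v.png',m[:,:,::-1])
E
```

```text
9.475 [ 0.49500477 -0.26436235  0.20351087] [[-0.849  0.291  0.44 ]
 [ 0.307  0.951 -0.037]
 [-0.429  0.104 -0.897]] [ 0.80790022  0.60449355 -0.45041374  2.18690567  1.95908116  0.08323804
 -0.20944948]
slot [341.98497791 245.02441388] tip [318.52314955 271.34732351] [296.77727611 364.74720648]
```

View pics/w3v.png

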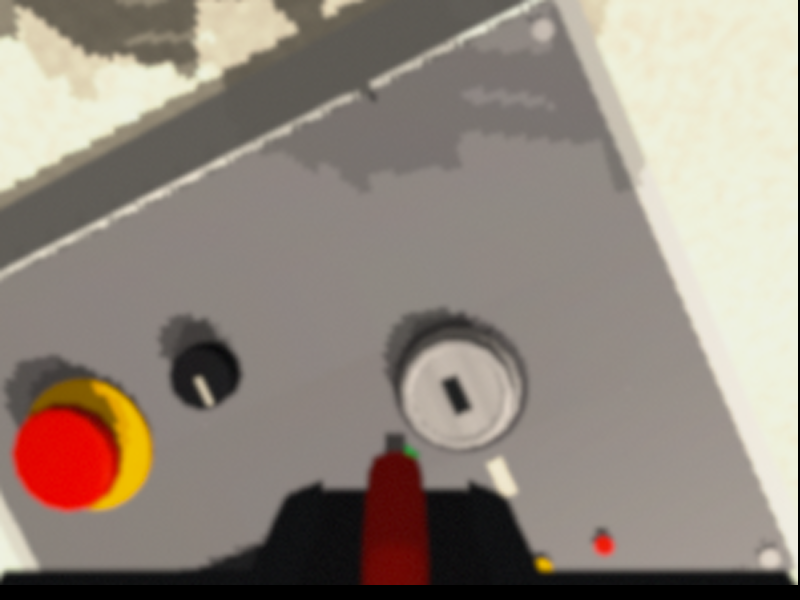

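```bash
python3 - <<'E'
from h import *
t=load('top0.png');s=load('side0.png');w=load('w3.png')
f=lambda u,v:(170+u/2.66,100+v/2.66)
S,e=tri([(t,447,235.5),(s,336.5,378.5),(w,*f(457,394))]);print('slot',S,e)
print('pairs',tri([(s,336.5,378.5),(w,*f(457,394))]),tri([(t,447,235.5),(w,*f(457,394))]))
P=[atz(w,*f(*p),.045) for p in((0,270),(275,136),(545,2))];d=P[2]-P[0];print('front edge yaw',np.degrees(np.arctan2(-d[0],d[1])),P)
for yaw in(8,10,12,14):
    R,n=slotR(np.radians(yaw));x=-R.as_matrix()[:,0]
    def on(u,v,h=0):
        o,d=ray(w,*f(u,v));q=S-n*h;return o+d*(n@(q-o))/(n@d)
    y=R.as_matrix()[:,1]
    a=lambda v:round(np.degrees(np.arctan2(v@y,v@x)),1)
    m=on(500,477,.012)-S;print(yaw,'slotdir',a(on(468,412)-on(446,377)),'white',a(m),'side edge',a(on(785,540,.012)-on(570,10,.012)))
E
```

```text
slot [ 0.568  -0.2575  0.1034] [1.1, 1.4, 1.4]
pairs (array([ 0.5684, -0.258 ,  0.1038]), [1.3, 1.3]) (array([ 0.5665, -0.2564,  0.1065]), [0.4, 0.4])
front edge yaw 8.326213769256404 [array([ 0.51729178, -0.38685973,  0.045     ]), array([ 0.50303089, -0.28696438,  0.045     ]), array([ 0.49023015, -0.20195124,  0.045     ])]
8 slotdir 8.5 white 0.1 side edge 0.1
10 slotdir 6.9 white -1.9 side edge -1.5
12 slotdir 5.3 white -4.0 side edge -3.2
14 slotdir 3.7 white -6.1 side edge -4.8
```

The switch face is at (342,248) in the full wrist image, the slot lies along the OFF mark, and the key is held straight with its tip at (318,265). The wrist is near singular here (q6≈0.08), so I'll turn the tool half round, which the key allows, to leave joint 7 room for the turn.

```bash
cat >> h.py <<'E'
S=np.array([.567,-.257,.1055]);YAW=np.radians(8.1)
E
python3 - <<'E'
from h import *
R,n=slotR(YAW,-np.pi/2);a,b=rel(S+n*.13,R);print(a,b,np.linalg.norm(b))
for f in np.linspace(.1,1,10):print([0]+(f*a).round(0).tolist()+(f*b).round(1).tolist(),end=',')
E
```

```text
[-2.9 -2.4 -8.2] [   0.3  -13.  -114.3] 115.03729829929074
[0, -0.0, -0.0, -1.0, 0.0, -1.3, -11.4],[0, -1.0, -0.0, -2.0, 0.1, -2.6, -22.9],[0, -1.0, -1.0, -2.0, 0.1, -3.9, -34.3],[0, -1.0, -1.0, -3.0, 0.1, -5.2, -45.7],[0, -1.0, -1.0, -4.0, 0.2, -6.5, -57.2],[0, -2.0, -1.0, -5.0, 0.2, -7.8, -68.6],[0, -2.0, -2.0, -6.0, 0.2, -9.1, -80.0],[0, -2.0, -2.0, -7.0, 0.2, -10.4, -91.4],[0, -3.0, -2.0, -7.0, 0.3, -11.7, -102.9],[0, -3.0, -2.0, -8.0, 0.3, -13.0, -114.3],
```

Emit:
{"op": "move_arm", "data": {"targets": [[[0, 0, 0, -1, 0, -1.3, -9], [0, -1, 0, -2, 0.1, -2.6, -18], [0, -1, -1, -2, 0.1, -3.9, -27], [0, -1, -1, -3, 0.1, -5.2, -36], [0, -1, -1, -4, 0.2, -6.5, -45], [0, -2, -1, -5, 0.2, -7.8, -54], [0, -2, -2, -6, 0.2, -9.1, -64], [0, -2, -2, -7, 0.2, -10.4, -74], [0, -3, -2, -7, 0.3, -10.4, -84], [0, -3, -2, -8, 0.3, -10.4, -91.4]]]}}

```text
clock: 10.78
tool_pos: [0.4932, -0.2681, 0.2118]
eef_rot: [-0.579, 0.76, -0.165, 0.247]
contact_force: [0.1, -0.7, -0.1]
opening: 0.099
finger_force: 30.0
```

```bash
python3 - <<'E'
from h import *
s=r.get_state();T=Ro.from_quat(s['eef_rot']).as_matrix();print(s['clock'],s['tool_pos'],s['q'],T[:,2])
R,n=slotR(YAW,-np.pi);a,b=rel(S+n*.13,R);print(n,a,b,np.linalg.norm(b))
for f in np.linspace(.1,1,10):print([0]+(f*a).round(0).tolist()+(f*b).round(1).tolist(),end=',')
E
```

```text
10.775 [ 0.49318728 -0.26807238  0.21184219] [ 1.04419629  0.66459092 -0.66180934  2.23955521  2.91182065  0.15890652
  0.56209451] [ 0.56584262  0.03419603 -0.82380384]
[-0.56785424 -0.08081763  0.81915204] [-0.6  0.1 -0.1] [   2.3   -2.2 -112.7] 112.74493336731368
[0, -0.0, 0.0, -0.0, 0.2, -0.2, -11.3],[0, -0.0, 0.0, -0.0, 0.5, -0.4, -22.5],[0, -0.0, 0.0, -0.0, 0.7, -0.7, -33.8],[0, -0.0, 0.0, -0.0, 0.9, -0.9, -45.1],[0, -0.0, 0.0, -0.0, 1.2, -1.1, -56.4],[0, -0.0, 0.0, -0.0, 1.4, -1.3, -67.6],[0, -0.0, 0.0, -0.0, 1.6, -1.5, -78.9],[0, -0.0, 0.0, -0.0, 1.8, -1.8, -90.2],[0, -1.0, 0.0, -0.0, 2.1, -2.0, -101.4],[0, -1.0, 0.0, -0.0, 2.3, -2.2, -112.7],
```

q7 has more room than I predicted, so the unflipped heading will do. I'll turn back to it.

```bash
python3 - <<'E'
from h import *
R,n=slotR(YAW,0);a,b=rel(S+n*.12,R);print(n,a,b,np.linalg.norm(b))
for f in np.linspace(.125,1,8):print([0]+(f*a).round(0).tolist()+(f*b).round(1).tolist(),end=',')
E
```

```text
[-0.56785424 -0.08081763  0.81915204] [-1.   0.2  9.9] [-2.  -2.  67.3] 67.35940914230171
[0, -0.0, 0.0, 1.0, -0.2, -0.2, 8.4],[0, -0.0, 0.0, 2.0, -0.5, -0.5, 16.8],[0, -0.0, 0.0, 4.0, -0.8, -0.8, 25.2],[0, -0.0, 0.0, 5.0, -1.0, -1.0, 33.6],[0, -1.0, 0.0, 6.0, -1.2, -1.2, 42.1],[0, -1.0, 0.0, 7.0, -1.5, -1.5, 50.5],[0, -1.0, 0.0, 9.0, -1.8, -1.8, 58.9],[0, -1.0, 0.0, 10.0, -2.0, -2.0, 67.3],
```

Emit:
{"op": "move_arm", "data": {"targets": [[[0, 0, 0, 1, -0.2, -0.2, 8.4], [0, 0, 0, 2, -0.5, -0.5, 16.8], [0, 0, 0, 4, -0.8, -0.8, 25.2], [0, 0, 0, 5, -1, -1, 33.6], [0, -1, 0, 6, -1.2, -1.2, 42.1], [0, -1, 0, 7, -1.5, -1.5, 50.5], [0, -1, 0, 9, -1.8, -1.8, 58.9], [0, -1, 0, 10, -2, -2, 67.3], [0, -1, 0, 10, -2, -2, 67.3], [0, -1, 0, 10, -2, -2, 67.3]]]}}

```text
clock: 12.02
tool_pos: [0.4988, -0.2674, 0.2039]
eef_rot: [-0.066, 0.951, 0.021, 0.3]
contact_force: [1.3, 0.1, -0.2]
opening: 0.1
finger_force: 30.0
```

```bash
python3 - <<'E'
from h import *
R,n=slotR(YAW,0)
s=r.get_state();print(s['clock'],s['q'],rel(S+n*.12,R))
print(rel(S+n*.044,R))
E
```

```text
12.025 [ 1.14565588  0.73832216 -0.81426719  2.20743508  2.36648664  0.15809684
 -0.02733827] (array([-0. ,  0.7,  0.2]), array([-0.1,  0. , -0.2]))
(array([-0. ,  0.8, 76.2]), array([-0.1,  0. , -0.2]))
```

Emit:
{"op": "move_arm", "data": {"targets": [[[0, 0, 0.7, 25, 0, 0, 0], [0, 0, 0.7, 50, 0, 0, 0], [0, 0, 0.7, 68, 0, 0, 0], [0, 0, 0.7, 70, 0, 0, 0], [0, 0, 0.7, 70, 0, 0, 0], [0, 0, 0.7, 70, 0, 0, 0]]]}}

```text
clock: 12.78
tool_pos: [0.538, -0.2623, 0.1472]
eef_rot: [-0.064, 0.951, 0.021, 0.3]
contact_force: [1.0, 0.5, 0.9]
opening: 0.1
finger_force: 30.0
```

```bash
python3 - <<'E'
from h import *
im,c=snap('wrist','w4.png');s=r.get_state();T=Ro.from_quat(s['eef_rot']).as_matrix();print(s['clock'],s['tool_pos'],s['q'],s['contact_force'])
ims,cs=snap('side','side4.png');imt,ct=snap('top','top4.png')
tip=s['tool_pos']+T[:,2]*.0344
for n,cc in(('w',c),('s',cs),('t',ct)):print(n,'slot',px(cc,S),'tip',px(cc,tip))
a=cv2.resize(im[190:310,240:400],None,fx=5,fy=5,interpolation=2)[:,:]
b=cv2.resize(ims[320:420,290:390],None,fx=3,fy=3,interpolation=2)
m=np.zeros((600,800,3),np.uint8);m[:,:500]=a[:,150:650];m[:300,500:]=b;m[300:600,500:]=cv2.resize(imt[200:275,400:475],None,fx=4,fy=4,interpolation=2)
cv2.imwrite('pics/w4v.png',m[:,:,::-1]);print(rel(S+slotR(YAW)[1]*.05,slotR(YAW)[0]))
E
```

```text
12.825 [ 0.53801031 -0.26226242  0.14718732] [ 1.07649934  0.89167493 -0.83127459  2.16904412  2.39534083  0.30152382
 -0.03266452] [-0.60870508  0.07365092  1.37913982]
w slot [320.7509983  259.98882552] tip [318.57151633 271.12335922]
s slot [335.84914032 376.64840031] tip [330.01144215 374.87200848]
t slot [447.29709151 235.3698801 ] tip [449.73329635 238.03904107]
(array([-0.2,  1.2,  0.9]), array([-0.2,  0. , -0.3]))
```

View pics/w4v.png

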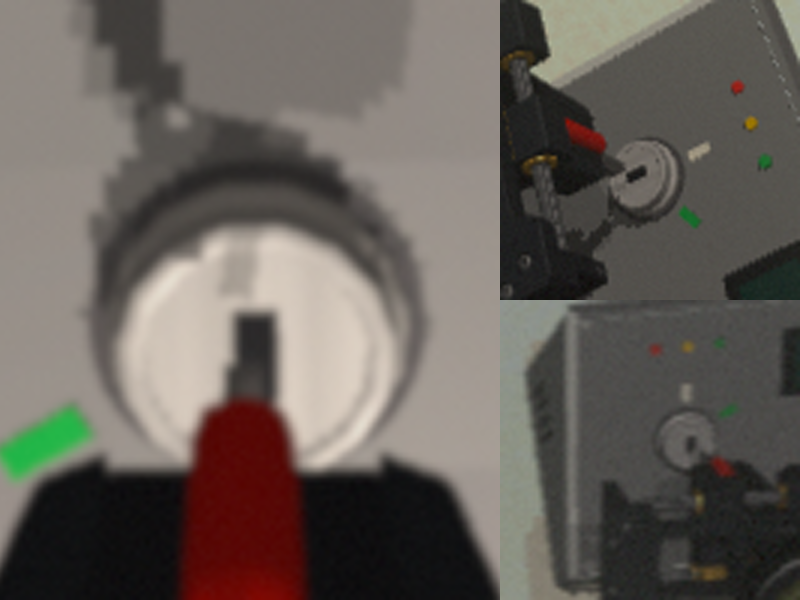

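The slot shows in the wrist crop at u≈321 (the blade is at u≈320, about 1 mm short in +y), and the side and top crops agree with the predicted slot to about 1 px. I'll correct that and start inserting gently.

Emit:
{"op": "move_arm", "data": {"targets": [[[0, -0.6, 1, 4, 0, 0, 0], [0, -0.6, 1, 10, 0, 0, 0], [0, -0.6, 1, 14, 0, 0, 0], [0, -0.6, 1, 16, 0, 0, 0], [0, -0.6, 1, 18, 0, 0, 0], [0, -0.6, 1, 20, 0, 0, 0], [0, -0.6, 1, 22, 0, 0, 0]]]}}

```text
clock: 13.8
tool_pos: [0.5513, -0.2592, 0.1289]
eef_rot: [-0.064, 0.951, 0.021, 0.3]
contact_force: [0.6, -0.1, 0.0]
opening: 0.102
finger_force: 30.0
```

```bash
python3 - <<'E'
from h import *
R,n=slotR(YAW,0);s=r.get_state();print(R.inv().apply(s['contact_force']),R.inv().apply(s['moment']),rel(S+n*.05,R))
E
```

```text
[-0.54188426 -0.14135569  0.32253244] [-0.05780137  0.38653247  0.01860996] (array([  0.4,  -0.1, -21.7]), array([-0.1,  0. , -0.4]))
```

Emit:
{"op": "move_arm", "data": {"targets": [[[0, 0, 0, 4, 0, 0, 0], [0, 0, 0, 8, 0, 0, 0], [0, 0, 0, 12, 0, 0, 0], [0, 0, 0, 15, 0, 0, 0], [0, 0, 0, 17, 0, 0, 0], [0, 0, 0, 17, 0, 0, 0]]]}}

```text
clock: 14.55
tool_pos: [0.561, -0.2578, 0.1149]
eef_rot: [-0.064, 0.951, 0.021, 0.3]
contact_force: [0.6, 0.2, -0.2]
opening: 0.1
finger_force: 30.0
```

```bash
python3 - <<'E'
from h import *
R,n=slotR(YAW,0);s=r.get_state();print(R.inv().apply(s['contact_force']),R.inv().apply(s['moment']),rel(S+n*.0084,R),s['q'])
im,c=snap('side','side5.png')
w,_=snap('wrist','w5.png')
m=np.hstack([cv2.resize(im[320:420,290:390],(400,400),interpolation=2),cv2.resize(w[190:310,260:380],(400,400),interpolation=2)]);cv2.imwrite('pics/s5v.png',m[:,:,::-1])
E
```

```text
[-0.38339688  0.13642047  0.54293377] [-0.05520278  0.32971769 -0.06140286] (array([ 0.4, -0.1,  2.8]), array([-0.1,  0. , -0.4])) [ 1.03556246  0.97219785 -0.82999896  2.13444629  2.41416348  0.35981617
 -0.03359676]
```

View pics/s5v.png

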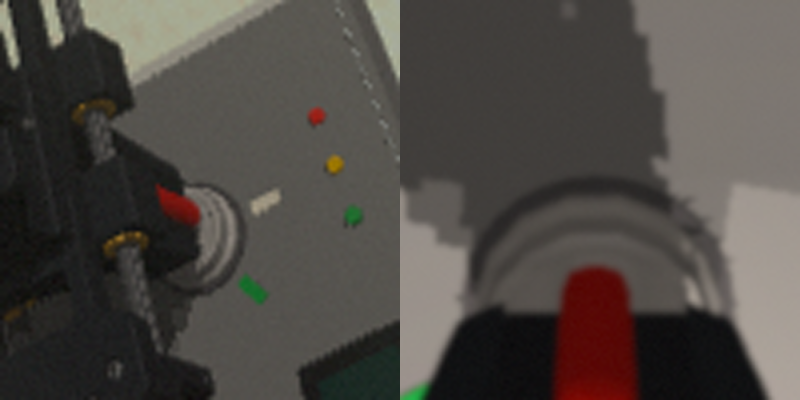

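The key is in the slot and centred on the switch with no resistance. I'll press it home.

Emit:
{"op": "move_arm", "data": {"targets": [[[0, 0, 0, 1.5, 0, 0, 0], [0, 0, 0, 3, 0, 0, 0], [0, 0, 0, 4, 0, 0, 0], [0, 0, 0, 5, 0, 0, 0], [0, 0, 0, 5, 0, 0, 0]]]}}

```text
clock: 15.28
tool_pos: [0.5616, -0.2577, 0.1139]
eef_rot: [-0.065, 0.951, 0.02, 0.301]
contact_force: [-24.2, -3.1, 36.6]
opening: 0.099
finger_force: 30.0
```

```bash
python3 - <<'E'
from h import *
R,n=slotR(YAW,0);s=r.get_state();print(R.inv().apply(s['contact_force']),R.inv().apply(s['moment']),rel(S+n*.0084,R),s['q'])
E
```

```text
[ -1.00844214   0.29530621 -43.93073856] [-0.00111721  0.41106204  0.01597625] (array([ 0.4, -0.1,  1.6]), array([-0.2,  0.1, -0.2])) [ 1.03444046  0.97515661 -0.83143522  2.13504898  2.41650848  0.3661867
 -0.03334237]
```

Emit:
{"op": "move_arm", "data": {"targets": [[[0, 0, 0, -3.5, 0, 0, 0], [0, 0, 0, -3.5, 0, 0, 8], [0, 0, 0, -3.5, 0, 0, 17], [0, 0, 0, -3.5, 0, 0, 26], [0, 0, 0, -3.5, 0, 0, 35], [0, 0, 0, -3.5, 0, 0, 44], [0, 0, 0, -3.5, 0, 0, 52], [0, 0, 0, -3.5, 0, 0, 60], [0, 0, 0, -3.5, 0, 0, 66], [0, 0, 0, -3.5, 0, 0, 66]]], "newtons": 40}}

```text
clock: 16.52
tool_pos: [0.5611, -0.2581, 0.1144]
eef_rot: [0.465, 0.833, 0.181, 0.241]
contact_force: [-5.5, -0.9, 7.9]
opening: 0.099
finger_force: 40.0
```

```bash
python3 - <<'E'
from h import *
R,n=slotR(YAW,np.radians(66));s=r.get_state();print(R.inv().apply(s['contact_force']),R.inv().apply(s['moment']),rel(S+n*.0084,R),s['q'])
E
```

```text
[-0.0688492 -0.0312513 -9.6926741] [ 0.5616893   0.07171626 -0.00957113] (array([ 0.3, -0.1,  2.3]), array([-0. ,  0.2, -0.4])) [ 1.16864715  1.11412591 -1.13040492  2.12821405  2.05108573  0.58332761
 -0.74808919]
```

Torque is still low, so I'll turn a little further to the stop.

Emit:
{"op": "move_arm", "data": {"targets": [[[0, 0, 0, 0, 0, 0, 2], [0, 0, 0, 0, 0, 0, 4], [0, 0, 0, 0, 0, 0, 5], [0, 0, 0, 0, 0, 0, 5], [0, 0, 0, 0, 0, 0, 5]]]}}

```text
clock: 17.15
tool_pos: [0.5611, -0.2581, 0.1144]
eef_rot: [0.5, 0.812, 0.191, 0.233]
contact_force: [-5.3, -1.8, 9.2]
opening: 0.098
finger_force: 40.0
```

```bash
python3 - <<'E'
from h import *
R,n=slotR(YAW,np.radians(66));s=r.get_state();print(R.inv().apply(s['contact_force']),R.inv().apply(s['moment']),rel(S+n*.0084,R),s['q'])
E
```

```text
[ -1.27313917   0.23721788 -10.6704596 ] [ 0.59808464  0.15793346 -0.09595879] (array([ 0.3, -0.1,  2.3]), array([-0. ,  0.2, -5.3])) [ 1.17650468  1.12659378 -1.15256886  2.12787245  2.0350224   0.60400819
 -0.81170714]
```

The torque has risen to 0.1 N m, so the switch is at its stop. Release, retract and check.

Emit:
{"op": "move_arm", "data": {"targets": [[[0.4, 0, 0, 0, 0, 0, 0], [0.4, 0, 0, 0, 0, 0, 0], [0.4, 0, 0, 0, 0, 0, 0], [0.4, 0, 0, -15, 0, 0, 0], [0.4, 0, 0, -50, 0, 0, 0], [0.4, 0, 0, -100, 0, 0, 0], [0.4, 0, 0, -150, 0, 0, 0], [0.4, 0, 0, -150, 0, 0, 0], [0.4, 0, 0, -150, 0, 0, 0]]]}}

```text
clock: 18.27
tool_pos: [0.4761, -0.2697, 0.2366]
eef_rot: [0.5, 0.812, 0.191, 0.232]
contact_force: [-0.8, 0.4, -0.0]
opening: 0.399
finger_force: 0.0
```

```bash
python3 - <<'E'
from h import *
s=r.get_state();print(s['clock'],s['tool_pos'],s['contact_force'])
im,c=snap('side','side6.png');t,ct=snap('top','top6.png')
m=np.hstack([cv2.resize(im[320:420,290:390],(400,400),interpolation=2),cv2.resize(t[180:280,190:290],(400,400),interpolation=2)]);cv2.imwrite('pics/s6v.png',m[:,:,::-1])
b=np.array([.97,-.242])
print('post@0',px(ct,[*(np.array([.582,.267])-b*.085),.087]))
n=slotR(YAW)[1];print('bow top',px(c,S+n*.042),px(c,S+n*.006))
E
```

```text
18.275 [ 0.47614422 -0.26974329  0.23659666] [-0.75927635  0.35955519 -0.00082446]
post@0 [229.04278294 250.71705272]
bow top [320.41243384 369.86148558] [333.72955636 375.71650232]
```

View pics/s6v.png

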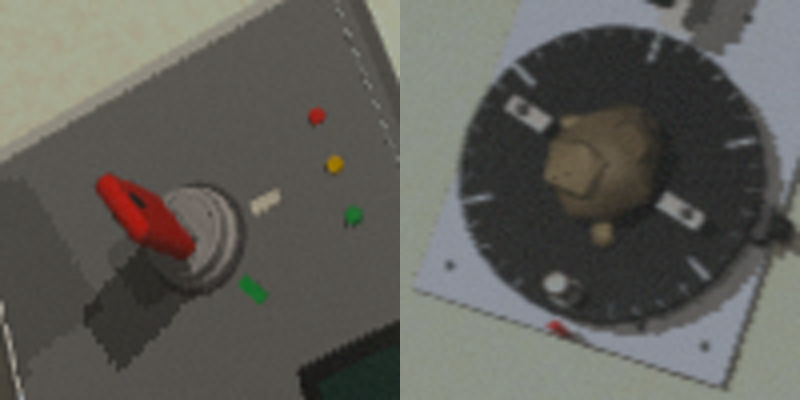

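The key is home with its bow lined up on the green ON mark. The post is at top pixel (229.3,251), where (229.0,250.7) was predicted for joint 0. I'll hand the job in.

```bash
python3 -c "
from plant import r
print(r.finish_job())"
```

```text
the job is handed in; nothing more can be done
None
```

The job is handed in at about 18 s of the 67 s: the turntable rests in the stop at the red pointer, and the key is home in the switch, turned to ON and released. I checked both in the final camera pictures; I did not re-measure the bystanders, but no contact with any of them was seen. The hand-in returned no verdict.

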